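Snap down the four lid clips of a food box, crosswise

TASK

The lid of the steel food box is in place but its four clips are still up. Press each clip down over the rim until it snaps fully home, working in opposite-corner order: start with any clip, then the one diagonally across from it, then the other two. Leave everything else on the counter where it is.

Things in the scene. Friction and masses are not known exactly. Their poses are not given: they have to be found in the camera images.
- food_box: The clip-top food box with its white plastic lid on: stainless steel, 220 mm long (its x), 150 mm wide (its y), fixed on the counter. Origin: centre of its underside. x points roughly away from the robot, y roughly to the robot's left (yaw up to 0.5 rad either way). The lid is held under steel lips along the long sides (18 mm wide, top 93 mm above the counter); its raised border is 20 mm wide, top 89 mm, its middle recessed to 77 mm.
- clip_near_left (a joint): Hinge angle (rad) of the dark steel clip at the near end (-x), left side (+y) of the box. 0: fully down, level across the rim; larger: lifted (up to 1.15). Starts at 0.7 to 1.05; friction holds it (0.03 N m). Free down to 0.2, then its sprung nose meets a bead on the lid: about 3 to 6 N at the pad; let go above 0.12 it springs back to about 0.2, pressed below 0.06 it snaps to 0 and stays.
- clip_near_left_hinge (a point): Fixed point on that clip's hinge axis, mid width: 68 mm towards the box's near end and 80 mm towards its left side from the centre, 95.3 mm above the counter. The axis is parallel to the box's x; the clip points inwards to the box's long centre line, so it leans over the lid and folds inwards and down. Site x: hinge to free end; z: out of the upper face.
- clip_near_left_pad (a point): The place to press on that clip (moves with it): middle of its upper face, 30 mm from the hinge axis. The clip is a plate 26 mm wide, 3 mm thick, free end 43 mm from the axis, with a nose reaching 14 mm below the axis under that end; its upper face lies 1.5 mm above the axis when down. Site x: to the free end; z: out of the upper face.
- clip_far_left (a joint): Hinge angle (rad) of the dark steel clip at the far end (+x), left side (+y) of the box. 0: fully down, level across the rim; larger: lifted (up to 1.15). Starts at 0.7 to 1.05; friction holds it (0.03 N m). Free down to 0.2, then its sprung nose meets a bead on the lid: about 3 to 6 N at the pad; let go above 0.12 it springs back to about 0.2, pressed below 0.06 it snaps to 0 and stays.
- clip_far_left_hinge (a point): Fixed point on that clip's hinge axis, mid width: 68 mm towards the box's far end and 80 mm towards its left side from the centre, 95.3 mm above the counter. The axis is parallel to the box's x; the clip points inwards to the box's long centre line, so it leans over the lid and folds inwards and down. Site x: hinge to free end; z: out of the upper face.
- clip_far_left_pad (a point): The place to press on that clip (moves with it): middle of its upper face, 30 mm from the hinge axis. The clip is a plate 26 mm wide, 3 mm thick, free end 43 mm from the axis, with a nose reaching 14 mm below the axis under that end; its upper face lies 1.5 mm above the axis when down. Site x: to the free end; z: out of the upper face.
- clip_near_right (a joint): Hinge angle (rad) of the dark steel clip at the near end (-x), right side (-y) of the box. 0: fully down, level across the rim; larger: lifted (up to 1.15). Starts at 0.7 to 1.05; friction holds it (0.03 N m). Free down to 0.2, then its sprung nose meets a bead on the lid: about 3 to 6 N at the pad; let go above 0.12 it springs back to about 0.2, pressed below 0.06 it snaps to 0 and stays.
- clip_near_right_hinge (a point): Fixed point on that clip's hinge axis, mid width: 68 mm towards the box's near end and 80 mm towards its right side from the centre, 95.3 mm above the counter. The axis is parallel to the box's x; the clip points inwards to the box's long centre line, so it leans over the lid and folds inwards and down. Site x: hinge to free end; z: out of the upper face.
- clip_near_right_pad (a point): The place to press on that clip (moves with it): middle of its upper face, 30 mm from the hinge axis. The clip is a plate 26 mm wide, 3 mm thick, free end 43 mm from the axis, with a nose reaching 14 mm below the axis under that end; its upper face lies 1.5 mm above the axis when down. Site x: to the free end; z: out of the upper face.
- clip_far_right (a joint): Hinge angle (rad) of the dark steel clip at the far end (+x), right side (-y) of the box. 0: fully down, level across the rim; larger: lifted (up to 1.15). Starts at 0.7 to 1.05; friction holds it (0.03 N m). Free down to 0.2, then its sprung nose meets a bead on the lid: about 3 to 6 N at the pad; let go above 0.12 it springs back to about 0.2, pressed below 0.06 it snaps to 0 and stays.
- clip_far_right_hinge (a point): Fixed point on that clip's hinge axis, mid width: 68 mm towards the box's far end and 80 mm towards its right side from the centre, 95.3 mm above the counter. The axis is parallel to the box's x; the clip points inwards to the box's long centre line, so it leans over the lid and folds inwards and down. Site x: hinge to free end; z: out of the upper face.
- clip_far_right_pad (a point): The place to press on that clip (moves with it): middle of its upper face, 30 mm from the hinge axis. The clip is a plate 26 mm wide, 3 mm thick, free end 43 mm from the axis, with a nose reaching 14 mm below the axis under that end; its upper face lies 1.5 mm above the axis when down. Site x: to the free end; z: out of the upper face.
- measuring_cap: Bystander: green plastic measuring cap, 56 mm across, 45 mm high, open upwards, standing to the left of the box. Origin: centre of underside.
- foot_pad: Bystander: grey rubber foot pad, disc 44 mm across, 10 mm thick, close to the right of the box. Origin: centre of underside.
- nut_driver: Bystander: nut driver lying on the counter to the right of the box and roughly parallel to it, 200 mm long along its x, handle 26 mm thick. Origin: middle of its length, on the counter.
- glass_jar: Bystander: empty glass jar with a metal screw lid, 84 mm across, 125 mm high, well to the left. Origin: centre of underside.
- spoon: Bystander: spoon lying beyond the box. Origin near the middle of its length, on the counter.
- mug: Bystander: white mug, 80 mm across, 90 mm high, beyond the box. Origin: centre of underside.

How it is judged:
On the way, in this order (a step that is already met when the one before it is completed fails the run):
1. two diagonally opposite clips are snapped down while the other two are still up (((value of joint each of clip_near_left, clip_far_right below 0.06 rad and value of joint each of clip_far_left, clip_near_right above 0.15 rad) or (value of joint each of clip_far_left, clip_near_right below 0.06 rad and value of joint each of clip_near_left, clip_far_right above 0.15 rad))), for 0.2 s.
2. all four clips are snapped down (value of joint each of clip_near_left, clip_far_left, clip_near_right, clip_far_right below 0.06 rad), for 0.2 s.
At the end, for the whole second after the job is handed in: All four clips are down, each within 0.06 rad of fully home (all of step 2); the robot touches nothing.
It fails at once if the measuring cap, foot pad, nut driver, jar, spoon or mug is shifted by more than 30 mm (distance of any of measuring_cap, foot_pad, nut_driver, glass_jar, spoon, mug from where it was at the start of the episode above 0.03 m).
It also fails if it takes over 51 s, if anything falls off the work surface, if the arm or the gripper's body presses on something with over 40 N, if the wrist force passes 120 N, or if a joint passes its speed limit or range.

ROBOT

A 6-joint arm with a two-finger parallel gripper is mounted at the origin on the work surface. World frame = base frame: x ahead of the robot, y to its left, z up, the work surface at z = 0. Lengths are in m, angles in rad, forces in N, time in s.
With the tool pointing down it reaches from about 0.35 to 0.775 m from the base axis. Payload 7.3 kg.
Tool frame: the origin (TCP) lies between the finger pads; the fingertips stand 17 mm ahead of it and the grasp point (between the pads) lies 2 mm behind it; z points along the fingers, y is the direction in which the jaws open and shut (so a half turn about z gives the same grasp; the last joint's range is limited). The gripper opens to 92 mm and grips with 3 to 60 N. Pads are 19 mm wide; open, the fingers measure 130 mm over their backs; the gripper's body (75 mm by 190 mm) begins 47 mm behind the grasp point.
Start: joints at [1.044, 0.342, 1.524, -0, 1.275, -0.146], TCP at [0.195, 0.487, 0.244] pointing down, gripper open.
Joint ranges: [-2.53, 2.53], [-0.77, 2.02], [0.04, 2.7], [-1, 4.14], [0.28, 2.66], [-3.11, 3.11]. Speed limits (rad/s): [2.57, 2.57, 3.14, 3.14, 3.14, 3.14].

INTERFACE

Orientations are given as [roll, pitch, yaw] about the fixed x, y, z axes, in that order (R = Rz(yaw) Ry(pitch) Rx(roll)).
In Python, from cell import sensors, vision, hand_in gives the robot as it stands.
- The arm moves only by the tool step_arm, never from a script. Its argument "series" is a list of rows, each a list of 5 numbers: the opening, from 0 (shut) to 1 (fully open), then the shift along the world's x, y, z each as a share of 25 mm, from -1 to 1, then the turn about the world's z as a share of 0.08 rad, from -1 to 1. A call has 1 to 12 rows; each row shifts and turns the commanded pose from where the row before left it; what a row does not reach is not made up. A row lasts 1/10 s, in which the tool goes at most 50 mm and 8.59 degrees, less where a joint would pass 70% of its speed; a pose out of reach is approached as far as the arm can. A call with a number of a shift or a turn outside -1 to 1 is refused whole. A call with a gripper value outside its range is refused whole. The fingers move at their own pace and stop on an object; "squeeze" is the grip in N (left out, the last holds). Time passes only in rows, so rows that do not move let the fingers close. It gives the time, the measured TCP pose, the force and the opening at its end, in the units of the state.
- sensors.observe(): the state, without advancing time (a new reading comes with each control period).
- vision.read_camera(name): name is "scene" or "top" or "wrist"; returns a dict with "pixels" (420x560x3 uint8, blue, green, red), "range_z" (420x560 float32, m along the optical axis (not along the pixel's ray), 0 where there is no reading), "camera_matrix" (3x3 intrinsics, pixels), "pose" (4x4, takes a point from camera to world coordinates). Camera axes: x right, y down, z forward; pixel columns grow to the right and rows downward; lengths in m; the calibration is good to about 2 mm. A picture is of the moment at which its call begins.
- hand_in(): hands the job in, once; it reports no verdict.
The state is a dict: "time": time; "qpos": joint angles; "qvel": joint speeds; "joint_efforts": joint torques, N m; "tool_pos": TCP position; "tool_rot": TCP orientation; "contact_force": force on the tool from outside, world axes, zero at the start; "torque": the same for the moment, N m; "opening": finger opening in m.
Only numpy, scipy, OpenCV 4.12 (cv2) and the standard library are available. Lean on these libraries where they do the work, as an engineer would, in place of code of your own. Each camera call takes 0.05 s, during which the arm holds its last target.

## Working session

There is one attempt and no reset: what is moved stays moved. The work goes in short steps, Python scripts to look and compute and a tool call to move; the robot and the scene stay as the last step left them, time stands still between calls to the robot, and variables do not carry over. Pictures are saved under pics/ and viewed, and the job is handed in when it is done.

Besides the shell and the picture viewer there is one more tool, called after "Request:" as name(argument=value, ...) on one line, values as JSON. step_arm: Moves the arm, as the interface text tells. Its arguments: {"type":"object","properties":{"series":{"type":"array","items":{"type":"array","items":{"type":"number","minimum":-1,"maximum":1}}},"squeeze":{"type":"number"}},"required":["series"]}

```bash
mkdir -p pics; cat > h.py <<'E'
import numpy as np,cv2
from cell import sensors,vision
def cloud(f):
    d=f["range_z"];K=f["camera_matrix"];T=f["pose"]
    v,u=np.mgrid[:d.shape[0],:d.shape[1]]
    P=np.stack([(u-K[0,2])/K[0,0]*d,(v-K[1,2])/K[1,1]*d,d],-1)
    W=P@T[:3,:3].T+T[:3,3]; W[d<=0]=np.nan
    return W
E
python3 - <<'E'
from h import *
s=sensors.observe();print({k:np.round(v,3) for k,v in s.items()})
for n in["top","scene"]:
    f=vision.read_camera(n);cv2.imwrite(f"pics/{n}0.png",f["pixels"]);np.savez(f"{n}0.npz",W=cloud(f),**f)
    print(n,np.round(f["pose"],3).tolist())
E
```

```text
{'time': np.float64(0.0), 'qpos': array([ 1.044,  0.343,  1.525, -0.   ,  1.275, -0.146]), 'qvel': array([-0.001,  0.002,  0.001, -0.   ,  0.   ,  0.   ]), 'joint_efforts': array([-2.0000e-03, -4.3123e+01, -2.4422e+01,  7.1000e-02,  5.6000e-02,
       -0.0000e+00]), 'tool_pos': array([0.195, 0.487, 0.243]), 'tool_rot': array([-3.14 , -0.   ,  2.761]), 'contact_force': array([ 0.101, -0.543,  0.788]), 'torque': array([-0.041,  0.018, -0.05 ]), 'opening': np.float64(0.092)}
top [[0.022, -0.981, 0.191, 0.477], [-0.999, -0.017, 0.028, 0.101], [-0.024, -0.192, -0.981, 0.899], [0.0, 0.0, 0.0, 1.0]]
scene [[-0.707, 0.451, -0.545, 1.242], [0.707, 0.438, -0.555, 0.769], [-0.011, -0.778, -0.629, 0.822], [0.0, 0.0, 0.0, 1.0]]
```

View pics/top0.png

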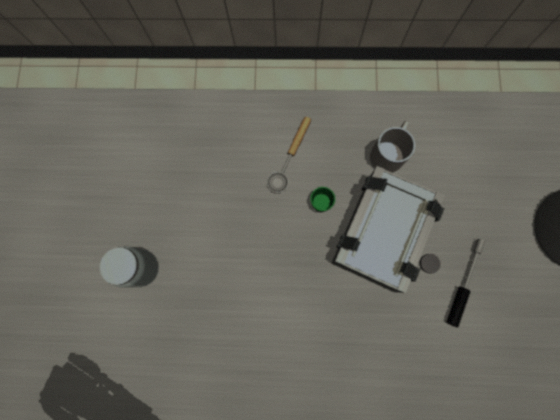

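View pics/scene0.png

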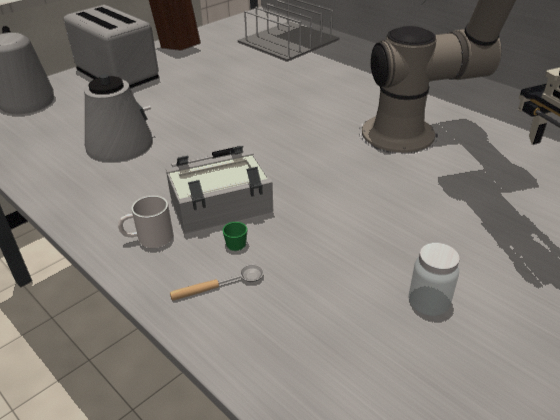

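The top view shows the box centred near (388,230), with its dark clips at about (376,183), (434,210), (349,243) and (409,270). The mug is at (395,148), the foot pad at (429,263) and the cap at (321,199). Next I'll fit the box.

```bash
python3 - <<'E'
from h import *
z=np.load("top0.npz");W=z["W"];px=z["pixels"].astype(int)
v,u=np.mgrid[:420,:560]
roi=(u>325)&(u<450)&(v>165)&(v<298)
b=roi&(W[...,2]>.065)&(W[...,2]<.097)
P=W[b][:,:2]
r=cv2.minAreaRect((P*1000).astype(np.float32));print("rect",r)
print("boxpts",cv2.boxPoints(r))
# edges percentile fit
from scipy.optimize import minimize
def ext(a):
    R=np.array([[np.cos(a),np.sin(a)],[-np.sin(a),np.cos(a)]]);Q=P@R.T
    return np.percentile(Q,.5,axis=0),np.percentile(Q,99.5,axis=0)
best=min(np.arange(-.55,.55,.01),key=lambda a:np.prod(ext(a)[1]-ext(a)[0]))
lo,hi=ext(best);print(best,hi-lo)
c,s=np.cos(best),np.sin(best);m=(lo+hi)/2;print("centre",c*m[0]-s*m[1],s*m[0]+c*m[1])
zz=W[roi][:,2];print(np.histogram(zz[np.isfinite(zz)],bins=np.arange(.0,.15,.004)))
# dark
dk=roi&(px.max(-1)<60)&(W[...,2]>.09)
n,l,st,ce=cv2.connectedComponentsWithStats(dk.astype(np.uint8))
for i in range(1,n):
    if st[i,4]>15: q=W[l==i];print(ce[i],st[i,4],np.nanmean(q,0).round(4),np.nanmin(q,0).round(4),np.nanmax(q,0).round(4))
cv2.imwrite("pics/crop.png",cv2.resize(z["pixels"][120:310,310:480],None,fx=3.1,fy=3.1,interpolation=2))
E
```

```text
rect ((596.4237060546875, -105.44641876220703), (168.62513732910156, 220.86923217773438), 66.42417907714844)
boxpts [[ 461.48505  -138.55188 ]
 [ 663.91864  -226.89124 ]
 [ 731.36237   -72.34096 ]
 [ 528.9288     15.998398]]
-0.4099999999999999 [0.21905431 0.15638869]
centre 0.5967661879233839 -0.10306165773369214
(array([2607,  120,  283,   37,   41,   27,   49,   40,   37,   42,   60,
         62,   32,   27,   30,   28,   25,   25, 1073, 2428,  103,  585,
       2194,  902,  150,   94,   87,   98,  112,  151,  120,   93,   57,
          5,    0,    0,    0]), array([0.   , 0.004, 0.008, 0.012, 0.016, 0.02 , 0.024, 0.028, 0.032,
       0.036, 0.04 , 0.044, 0.048, 0.052, 0.056, 0.06 , 0.064, 0.068,
       0.072, 0.076, 0.08 , 0.084, 0.088, 0.092, 0.096, 0.1  , 0.104,
       0.108, 0.112, 0.116, 0.12 , 0.124, 0.128, 0.132, 0.136, 0.14 ,
       0.144, 0.148]))
[374.8879668  183.39004149] 241 [ 0.6841 -0.0714  0.1098] [ 0.6671 -0.0927  0.0919] [ 0.7029 -0.0505  0.1274]
[434.69756098 209.14146341] 205 [ 0.6315 -0.1889  0.1137] [ 0.6135 -0.2105  0.0904] [ 0.6478 -0.1705  0.1316]
[348.31981982 242.54504505] 222 [ 0.5611 -0.0153  0.1131] [ 0.5468 -0.0334  0.0919] [0.5786 0.0028 0.1333]
[409.29166667 270.65740741] 216 [ 0.5084 -0.1336  0.1128] [ 0.4909 -0.1554  0.0901] [ 0.5231 -0.1146  0.1288]
```

View pics/crop.png

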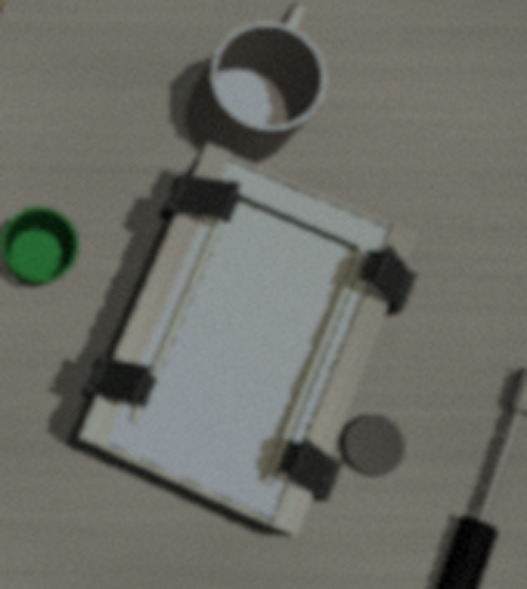

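The measurements hold together. The yaw from the clip centroids is −0.42, the centre is (0.5965, −0.103), and the clip spacing is 135 mm against a nominal 136 mm. The jaw axis is already almost along the box's y, so I'll close the gripper and go above clip_near_left at (0.555, −0.030).

Request:
step_arm(series=[[0,0.69,-0.98,0,-0.5],[0,0.69,-0.98,0,0],[0,0.69,-0.98,0,0],[0,0.69,-0.98,0,0],[0,0.69,-0.98,0,0],[0,0.69,-0.98,0,0],[0,0.69,-0.98,0,0],[0,0.69,-0.98,0,0],[0,0.69,-0.98,0,0],[0,0.69,-0.98,0,0],[0,0.69,-0.98,0,0],[0,0.69,-0.98,0,0]], squeeze=10)

```text
time: 1.3
tool_pos: [0.4025, 0.1923, 0.2435]
tool_rot: [-3.141, -0.0, 2.721]
contact_force: [0.0, 0.4, -0.7]
opening: 0.0021
```

Request:
step_arm(series=[[0,0.68,-0.99,0,0],[0,0.68,-0.99,0,0],[0,0.68,-0.99,0,0],[0,0.68,-0.99,0,0],[0,0.68,-0.99,0,0],[0,0.68,-0.99,0,0],[0,0.68,-0.99,0,0],[0,0.68,-0.99,0,0],[0,0.68,-0.99,0,0],[0,0,0,0,0],[0,0,0,0,0]])

```text
time: 2.4
tool_pos: [0.5548, -0.0295, 0.243]
tool_rot: [3.142, -0.002, 2.72]
contact_force: [0.8, 0.6, 0.4]
opening: 0.0004
```

```bash
python3 - <<'E'
from h import *
for n in["wrist","scene"]:
    f=vision.read_camera(n);cv2.imwrite(f"pics/{n}1.png",f["pixels"])
E
```

```text
(no output)
```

View pics/wrist1.png

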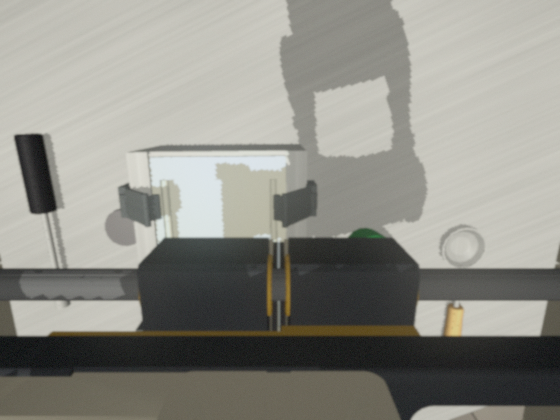

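View pics/scene1.png

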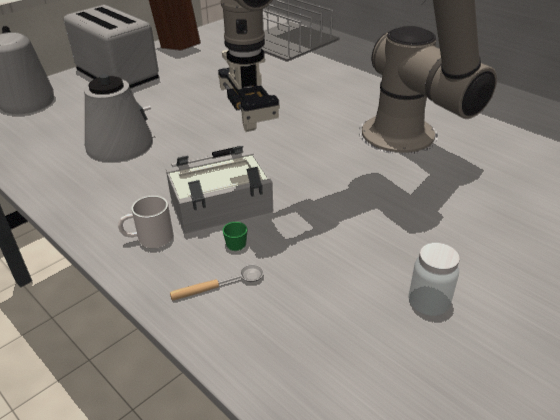

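The wrist view shows the closed fingers square to the box, with the left clip (about (297,203)) just ahead and free space all round. Pressing down.

Request:
step_arm(series=[[0,0,0,-1,0],[0,0,0,-1,0],[0,0,0,-1,0],[0,0,0,-0.6,0],[0,0,0,-0.6,0],[0,0,0,-0.4,0],[0,0,0,-0.2,0],[0,0,0,-0.2,0],[0,0,0,0,0],[0,0,0,0,0]])

```text
time: 3.5
tool_pos: [0.5547, -0.0288, 0.1192]
tool_rot: [3.141, 0.0, 2.721]
contact_force: [-0.1, 0.6, -0.6]
opening: 0.0034
```

Request:
step_arm(series=[[0,0,0,-0.08,0],[0,0,0,-0.08,0],[0,0,0,-0.06,0],[0,0,0,0,0],[0,0,0,0,0]], squeeze=30)

```text
time: 4.0
tool_pos: [0.5551, -0.0286, 0.1138]
tool_rot: [3.141, 0.0, 2.721]
contact_force: [-2.2, 1.8, 7.2]
opening: 0.0006
```

```bash
python3 - <<'E'
from h import *
for n in["wrist","scene"]:
    f=vision.read_camera(n);p=f["pixels"]
    if n=="scene": p=cv2.resize(p[100:260,120:320],None,fx=3.5,fy=3.5,interpolation=2)
    cv2.imwrite(f"pics/{n}2.png",p)
E
```

```text
(no output)
```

View pics/scene2.png

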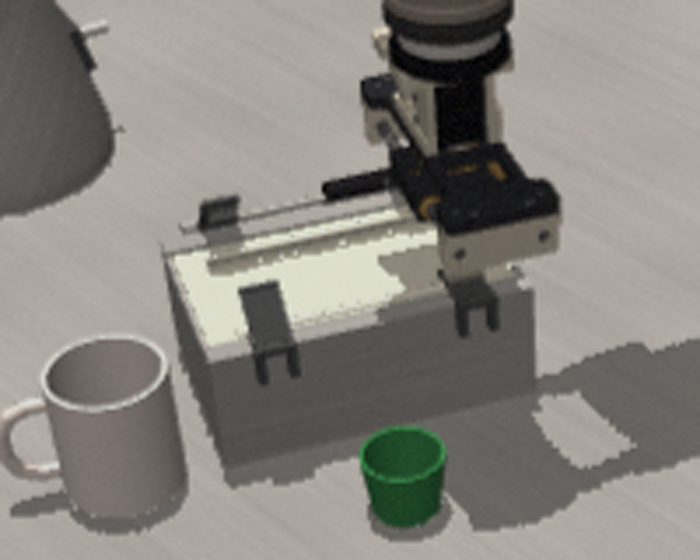

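The scene view shows the near-left clip (crop 470,290) lying flat under the fingertips, with 7 N reading. I'll press 1 mm more, lift, and look.

Request:
step_arm(series=[[0,0,0,-0.06,0],[0,0,0,0,0],[0,0,0,0,0]])

```text
time: 4.4
tool_pos: [0.5552, -0.0287, 0.1136]
tool_rot: [3.141, 0.001, 2.721]
contact_force: [-5.6, 2.5, 16.4]
opening: 0.0006
```

Request:
step_arm(series=[[0,0,0,0.4,0],[0,0,0,1,0],[0,0,0,1,0],[0,0,0,1,0],[0,0,0,0,0]])

```text
time: 4.9
tool_pos: [0.5569, -0.0294, 0.2002]
tool_rot: [3.14, 0.006, 2.721]
contact_force: [1.2, -0.0, 0.5]
opening: 0.0002
```

```bash
cat >> h.py <<'E'
def chk(tag):
    f=vision.read_camera("scene");W=cloud(f)
    cv2.imwrite(f"pics/{tag}.png",cv2.resize(f["pixels"][100:260,120:320],None,fx=3.5,fy=3.5,interpolation=2))
    f2=vision.read_camera("top");W2=cloud(f2)
    c,s=np.cos(-.42),np.sin(-.42)
    for nm,ww in(("scene",W),("top",W2)):
        D=ww[...,:2]-[.5965,-.103];x=D[...,0]*c+D[...,1]*s;y=-D[...,0]*s+D[...,1]*c
        for n,sx,sy in(("NL",-1,1),("FR",1,-1),("FL",1,1),("NR",-1,-1)):
            m=(abs(x*sx-.068)<.010)&(y*sy>.03)&(y*sy<.085)&(ww[...,2]>.09)&(ww[...,2]<.14)
            r=80-y[m]*sy*1000;zz=ww[m][:,2]*1000
            print(nm,n,m.sum(),[(int(a),round(float(np.median(zz[(r>=a)&(r<a+8)])),1)) for a in range(0,48,8) if ((r>=a)&(r<a+8)).sum()>2])
E
python3 -c "
from h import *;chk('c3')"
```

```text
scene NL 110 [(0, 95.1), (8, 94.6), (16, 95.4), (24, 94.8), (32, 96.0), (40, 92.7)]
scene FR 113 [(0, 91.4), (8, 91.9), (16, 92.0), (24, 120.8), (32, 117.4)]
scene FL 185 [(0, 100.3), (8, 107.0), (16, 115.9), (24, 121.8)]
scene NR 96 [(0, 94.5), (8, 92.5), (16, 91.0), (24, 117.8), (32, 115.3)]
top NL 15 [(0, 96.4), (8, 96.1)]
top FR 0 []
top FL 0 []
top NR 12 [(16, 91.3), (24, 92.7)]
```

View pics/c3.png

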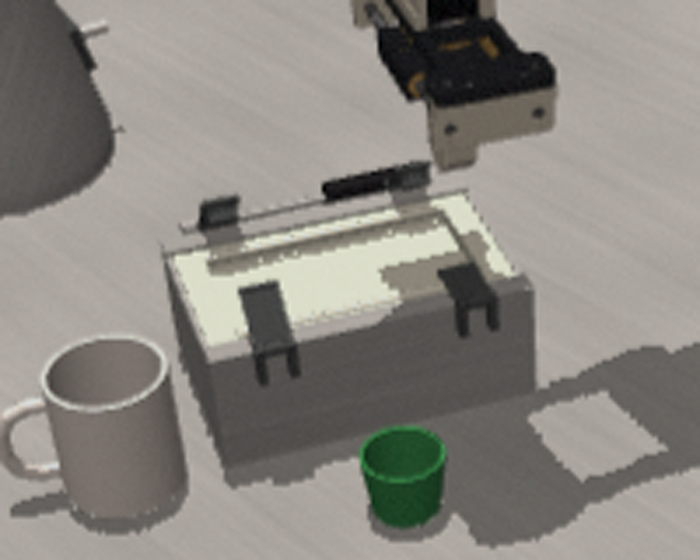

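Near-left lies flat: heights along it are 95–96 mm out to the free end. Now the diagonal, far-right at (0.638, −0.176).

Request:
step_arm(series=[[0,0.55,-0.98,0,0],[0,0.55,-0.98,0,0],[0,0.55,-0.98,0,0],[0,0.55,-0.98,0,0],[0,0.55,-0.98,0,0],[0,0.55,-0.98,0,0],[0,0,0,0,0],[0,0,0,0,0],[0,0,0,0,0]])

```text
time: 5.9
tool_pos: [0.6369, -0.1753, 0.1957]
tool_rot: [3.141, -0.002, 2.721]
contact_force: [-1.0, 0.7, -0.4]
opening: 0.0002
```

Request:
step_arm(series=[[0,0.05,-0.04,-1,0],[0,0,0,-0.6,0],[0,0,0,-0.6,0],[0,0,0,-0.5,0],[0,0,0,-0.3,0],[0,0,0,-0.1,0],[0,0,0,-0.08,0],[0,0,0,-0.08,0],[0,0,0,-0.06,0],[0,0,0,0,0],[0,0,0,0,0]])

```text
time: 7.0
tool_pos: [0.6385, -0.1771, 0.1139]
tool_rot: [3.141, -0.001, 2.721]
contact_force: [-2.0, 2.5, 3.7]
opening: 0.0006
```

Request:
step_arm(series=[[0,0,0,-0.06,0],[0,0,0,-0.03,0],[0,0,0,0,0]])

```text
time: 7.3
tool_pos: [0.6387, -0.1772, 0.1136]
tool_rot: [3.141, 0.001, 2.721]
contact_force: [-6.9, 3.6, 15.2]
opening: 0.0003
```

Request:
step_arm(series=[[0,0,0,0.4,0],[0,0,0,1,0],[0,0,0,1,0],[0,0,0,1,0],[0,0,0,0,0]])

```text
time: 7.8
tool_pos: [0.6404, -0.1784, 0.2004]
tool_rot: [-3.141, 0.007, 2.721]
contact_force: [-0.0, -0.1, -0.2]
opening: 0.0002
```

```bash
python3 -c "
from h import *;chk('c4')"
```

```text
scene NL 106 [(0, 96.3), (8, 94.8), (16, 95.4), (24, 95.2), (32, 95.5), (40, 93.6)]
scene FR 99 [(0, 96.5), (8, 94.9), (16, 94.5), (24, 95.1), (32, 94.6), (40, 95.9)]
scene FL 177 [(0, 101.5), (8, 108.7), (16, 114.6), (24, 120.6)]
scene NR 107 [(0, 93.2), (8, 91.4), (16, 91.3), (24, 119.1), (32, 114.0), (40, 91.1)]
top NL 234 [(0, 97.9), (8, 96.6), (16, 96.1), (24, 95.8), (32, 95.8), (40, 96.2)]
top FR 227 [(0, 96.8), (8, 96.3), (16, 96.2), (24, 96.4), (32, 96.5), (40, 97.1)]
top FL 204 [(0, 99.8), (8, 106.1), (16, 113.4), (24, 121.7), (32, 116.2)]
top NR 212 [(0, 103.4), (8, 111.4), (16, 118.6), (24, 118.3), (32, 112.7)]
```

View pics/c4.png

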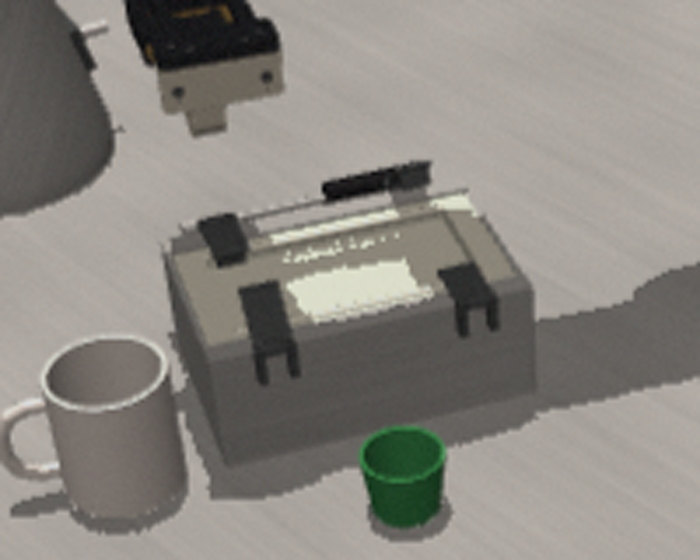

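Near-left and far-right are flat (about 96 mm all along), and the other two are still up. Now near-right at (0.514, −0.121).

Request:
step_arm(series=[[0,-1,0.45,0,0],[0,-1,0.45,0,0],[0,-1,0.45,0,0],[0,-1,0.45,0,0],[0,-1,0.45,0,0],[0,0,0,0,0],[0,0,0,0,0],[0,0,0,0,0]])

```text
time: 8.7
tool_pos: [0.5144, -0.1215, 0.1959]
tool_rot: [-3.142, -0.0, 2.721]
contact_force: [0.6, -0.5, 0.3]
opening: 0.0005
```

Request:
step_arm(series=[[0,0,0,-1,0],[0,0,0,-0.6,0],[0,0,0,-0.6,0],[0,0,0,-0.5,0],[0,0,0,-0.3,0],[0,0,0,-0.1,0],[0,0,0,-0.08,0],[0,0,0,-0.08,0],[0,0,0,-0.06,0],[0,0,0,0,0],[0,0,0,0,0]])

```text
time: 9.8
tool_pos: [0.5138, -0.1214, 0.1138]
tool_rot: [-3.141, 0.0, 2.721]
contact_force: [-0.1, 0.0, 3.7]
opening: 0.0004
```

Request:
step_arm(series=[[0,0,0,-0.06,0],[0,0,0,-0.03,0],[0,0,0,0,0]])

```text
time: 10.1
tool_pos: [0.5139, -0.1214, 0.1134]
tool_rot: [-3.141, 0.002, 2.721]
contact_force: [-5.0, 1.7, 19.6]
opening: 0.0005
```

Request:
step_arm(series=[[0,0,0,0.4,0],[0,0,0,1,0],[0,0,0,1,0],[0,0,0,1,0],[0,0,0,0,0]])

```text
time: 10.6
tool_pos: [0.5155, -0.1218, 0.1994]
tool_rot: [3.141, 0.006, 2.721]
contact_force: [0.4, 0.3, -0.7]
opening: 0.0007
```

Request:
step_arm(series=[[0,0.94,0.21,0,0],[0,0.94,0.21,0,0],[0,0.94,0.21,0,0],[0,0.94,0.21,0,0],[0,0.94,0.21,0,0],[0,0.94,0.21,0,0],[0,0.94,0.21,0,0],[0,0,0,0,0],[0,0,0,0,0],[0,0,0,0,0]])

```text
time: 11.6
tool_pos: [0.6775, -0.0845, 0.1955]
tool_rot: [-3.141, -0.002, 2.721]
contact_force: [0.4, 1.2, -0.5]
opening: 0.0007
```

```bash
python3 -c "
from h import *;chk('c5')"
```

```text
scene NL 105 [(0, 96.2), (8, 94.9), (16, 95.0), (24, 95.3), (32, 95.1), (40, 94.3)]
scene FR 99 [(0, 95.3), (8, 95.3), (16, 94.7), (24, 95.0), (32, 94.7), (40, 94.4)]
scene FL 175 [(0, 101.0), (8, 107.6), (16, 114.3), (24, 120.8)]
scene NR 92 [(0, 97.3), (8, 94.9), (16, 95.2), (24, 94.9), (32, 94.8), (40, 95.0)]
top NL 228 [(0, 98.4), (8, 95.9), (16, 96.0), (24, 96.3), (32, 96.1), (40, 96.3)]
top FR 0 []
top FL 202 [(0, 99.8), (8, 106.5), (16, 113.2), (24, 120.8), (32, 114.6)]
top NR 0 []
```

View pics/c5.png

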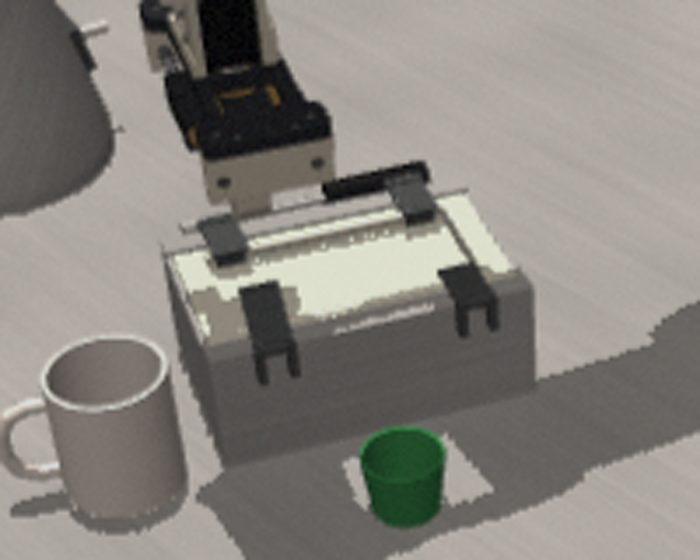

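Three clips are flat (95 mm), and only far-left (crop 268,315) is still up. Pressing it.

Request:
step_arm(series=[[0,0.05,0,-1,0],[0,0,0,-0.6,0],[0,0,0,-0.6,0],[0,0,0,-0.5,0],[0,0,0,-0.3,0],[0,0,0,-0.1,0],[0,0,0,-0.08,0],[0,0,0,-0.08,0],[0,0,0,-0.06,0],[0,0,0,0,0],[0,0,0,0,0]])

```text
time: 12.8
tool_pos: [0.6798, -0.0843, 0.1139]
tool_rot: [3.141, 0.001, 2.721]
contact_force: [-1.6, -0.4, 5.1]
opening: 0.0006
```

Request:
step_arm(series=[[0,0,0,-0.06,0],[0,0,0,-0.03,0],[0,0,0,0,0]])

```text
time: 13.1
tool_pos: [0.6798, -0.0844, 0.1135]
tool_rot: [3.141, 0.002, 2.721]
contact_force: [-5.7, 0.5, 15.2]
opening: 0.0003
```

Request:
step_arm(series=[[0,0,0,0.4,0],[0,0,0,1,0],[0,0,0,1,0],[0,0,0,1,0],[0,-1,0,1,0],[0,-1,0,1,0],[0,-1,0,0,0],[0,-1,0,0,0],[0,-1,0,0,0],[0,0,0,0,0],[0,0,0,0,0],[0,0,0,0,0]])

```text
time: 14.3
tool_pos: [0.5555, -0.0844, 0.2459]
tool_rot: [3.141, 0.001, 2.721]
contact_force: [0.1, 0.5, -0.2]
opening: 0.0002
```

```bash
python3 -c "
from h import *;chk('c6')
f=vision.read_camera('top');cv2.imwrite('pics/top6.png',f['pixels'])"
```

```text
scene NL 111 [(0, 95.9), (8, 95.2), (16, 95.1), (24, 95.5), (32, 95.4), (40, 94.2)]
scene FR 104 [(0, 95.5), (8, 95.2), (16, 95.1), (24, 95.2), (32, 95.4), (40, 94.4)]
scene FL 110 [(0, 96.1), (8, 94.6), (16, 94.7), (24, 95.2), (32, 94.4), (40, 94.1)]
scene NR 96 [(0, 96.6), (8, 94.8), (16, 94.9), (24, 94.7), (32, 95.4), (40, 94.2)]
top NL 232 [(0, 98.1), (8, 96.6), (16, 95.8), (24, 95.4), (32, 95.9), (40, 97.0)]
top FR 0 []
top FL 111 [(0, 98.0), (8, 96.3), (16, 96.7), (24, 96.4), (32, 96.6), (40, 96.5)]
top NR 196 [(0, 96.1), (8, 95.9), (16, 96.0), (24, 96.0), (32, 96.3), (40, 96.6)]
```

View pics/c6.png

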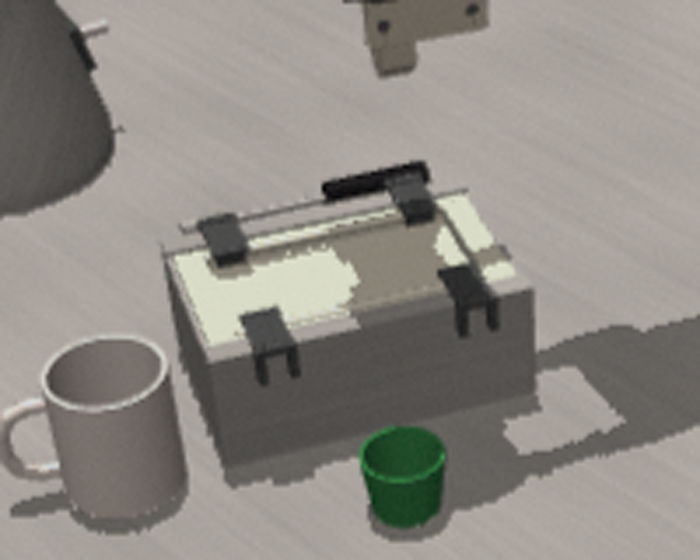

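View pics/top6.png

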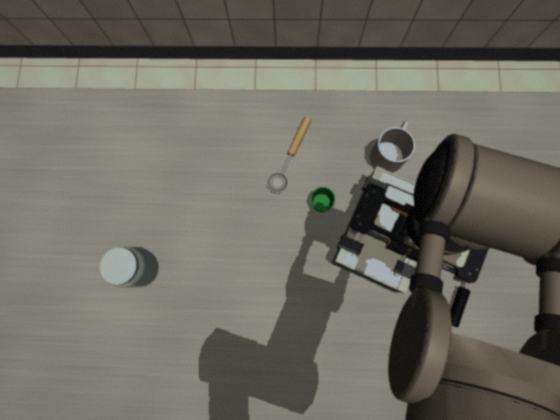

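All four clips are flat in the scene view. The mug, cap, spoon and jar are where they were, and the gripper is clear, about 90 mm above the lid's rim or more. Handing in.

```bash
python3 -c "
from cell import hand_in
print(hand_in())"
```

```text
the job is handed in; nothing more can be done
None
```

All four clips are pressed down and the job is handed in, at about 14.5 s of the 51 s allowed. No verdict is reported. I pressed each clip straight down with the closed fingers, in the order near-left, far-right (its diagonal), near-right, far-left.

- **Clips:** the last scene-camera depth check had all four level, at about 94–97 mm from hinge to free end, within calibration error of the 96.8 mm expected. They stayed flat after I lifted the arm away. The top camera agreed for three clips; the arm hid far-right in its last view, but it had shown that clip flat earlier.
- **Order:** after the first two presses, both cameras showed near-left and far-right flat and the other two still raised.
- **Forces:** the readings between moves peaked at about 20 N at the tool. At hand-in the gripper was clear of everything.
- **Other items:** the mug, measuring cap, spoon and jar look unmoved. The arm hid the foot pad and part of the nut driver in the last top view, so I did not recheck those two. The tool never went lower than the top of the box near them.

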